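Put the laundry containers back on their own boards

TASK

The four laundry containers are all standing on one another's boards. Swap them round so that each stands upright in the middle of the wooden board that matches its base (wide round jar on the big round board, square tin on the square board, flat oblong bottle on the oblong board, slim round bottle on the small round board), with the tin and the oblong bottle turned square to their boards; the empty black mat is free for parking one on the way. Set each container down rather than dropping it, and do not knock any over.

Things in the scene. Friction and masses are not known exactly. Their poses are not given: they have to be found in the camera images.
- jar: Wide round jar, white ceramic with a flat pale wooden lid of the same diameter: diameter 62 mm, 90 mm tall, straight-sided all the way up. Its own board is the big round one. Loose, 150 to 420 g. Origin: centre of its underside, z up. Starts upright on a board that is not its own, within 6 mm of the board's centre.
- tin: Square aluminium tin: 58 x 58 mm and 80 mm tall, the lid (top 18 mm) 1 mm proud to look at; x and y axes square to its sides. Its own board is the square one; any quarter turn will do. Loose, 150 to 420 g. Origin: centre of its underside, z up. Starts upright on a board that is not its own, within 6 mm of the board's centre.
- flat_bottle: Flat oblong white plastic bottle: body 84 mm (along its x) by 42 mm (along its y) and 74 mm tall, with a round grey cap (26 mm diameter) in the middle of its top, up to 100 mm. Its own board is the oblong one; either way round will do. Loose, 150 to 420 g. Origin: centre of its underside, z up. Starts upright on a board that is not its own, within 6 mm of the board's centre.
- slim_bottle: Slim round white plastic bottle: diameter 42 mm up to 72 mm, tapering to a grey cap of 24 mm diameter, 100 mm tall in all. Its own board is the small round one. Loose, 150 to 420 g. Origin: centre of its underside, z up. Starts upright on a board that is not its own, within 6 mm of the board's centre.
- board_big_round: Big round wooden board, diameter 120 mm. Fixed to the counter. Origin: centre of its underside, on the counter; its top is 10 mm up, flat, without a rim.
- board_square: Square wooden board, 98 x 98 mm, axes square to its sides. Fixed to the counter. Origin: centre of its underside, on the counter; its top is 10 mm up, flat, without a rim.
- board_oblong: Oblong wooden board, 116 mm along its x by 68 mm along its y. Fixed to the counter. Origin: centre of its underside, on the counter; its top is 10 mm up, flat, without a rim.
- board_small_round: Small round wooden board, diameter 84 mm. Fixed to the counter. Origin: centre of its underside, on the counter; its top is 10 mm up, flat, without a rim.
- spare_mat: Black square rubber mat, 120 x 120 mm, empty at the start: the free spot for parking a container on the way. Fixed to the counter. Origin: centre of its underside, on the counter; its top is 10 mm up, flat, without a rim.
Things that resemble listed ones, but are neither listed nor needed, are in the scene too. What is shaped like the board_small_round but pink or yellow is not meant.

How it is judged (in metres and radians):
At the end, for the whole second after the job is handed in: Each of the four containers stands at rest, upright (within 0.1 rad) on top of its own board, its centre within 12 mm of the board's centre; the flat bottle lies along the oblong board and the tin square to the square board, within 0.2 rad (flat bottle either way round, tin at any quarter turn) (horizontal distance between jar and board_big_round below 0.012 m and z of jar in the frame of board_big_round below 0.014 m and angle between each of jar, tin, flat_bottle, slim_bottle's own z axis and vertical below 0.1 rad and linear speed of each of jar, tin, flat_bottle, slim_bottle below 0.02 m/s and horizontal distance between tin and board_square below 0.012 m and z of tin in the frame of board_square below 0.014 m and horizontal distance between flat_bottle and board_oblong below 0.012 m and z of flat_bottle in the frame of board_oblong below 0.014 m and horizontal distance between slim_bottle and board_small_round below 0.012 m and z of slim_bottle in the frame of board_small_round below 0.014 m and angle between the x axis of flat_bottle and the x axis of board_oblong, either way round below 0.2 rad and (angle between the x axis of tin and the x axis of board_square, either way round below 0.2 rad or angle between the x axis of tin and the y axis of board_square, either way round below 0.2 rad)); the robot touches nothing.
It fails at once if a container is tipped over (angle between any of jar, tin, flat_bottle, slim_bottle's own z axis and vertical above 0.6 rad).
It fails at once if a container is dropped (from about 25 mm or more), thrown or knocked about: faster than 0.7 m/s while not held ((contact force between the fingers and jar below 0.05 N and linear speed of jar above 0.7 m/s) or (contact force between the fingers and tin below 0.05 N and linear speed of tin above 0.7 m/s) or (contact force between the fingers and flat_bottle below 0.05 N and linear speed of flat_bottle above 0.7 m/s) or (contact force between the fingers and slim_bottle below 0.05 N and linear speed of slim_bottle above 0.7 m/s)).
It also fails if it takes over 141 s, if anything falls off the work surface, if the arm or the gripper's body presses on something with over 40 N, if the wrist force passes 120 N, or if a joint passes its speed limit or range.

ROBOT

A 6-joint arm with a two-finger parallel gripper is mounted at the origin on the work surface. World frame = base frame: x ahead of the robot, y to its left, z up, the work surface at z = 0. Lengths are in mm, angles in rad, forces in N, time in s.
With the tool pointing down it reaches from about 400 to 825 mm from the base axis. Payload 7 kg.
Tool frame: the origin (TCP) lies at the very end of the fingers, on their centre line; the grasp point (between the pads) lies 19 mm behind it; z points along the fingers, y is the line along which they close (so a half turn about z gives the same grasp; the last joint's range is limited). The gripper opens to 88 mm and grips with 3 to 60 N. Pads are 19 mm wide; open, the fingers measure 130 mm over their backs; the gripper's body (78 mm by 193 mm) begins 47 mm behind the grasp point.
Start: joints at [0.288, 0.359, 0.012, 0, -1.224, -0.288], TCP at [674.978, -0.019, 226.561] pointing down, gripper open.
Joint ranges: [-3.07, 3.07], [-1.43, 2.12], [-1.02, 1.25], [-3.03, 1.67], [-3.05, -0], [-3.03, 3.03]. Speed limits (rad/s): [2.39, 2.39, 3.01, 3.14, 3.14, 3.14].

INTERFACE

Orientations are given as a unit quaternion [x, y, z, w].
In Python, from plant import bot gives the robot as it stands. Calls block until the motion is done:
- bot.move_ptp(position, orientation): joint-space move of the TCP to a pose.
- bot.line_to(position, velocity=150, ori=None): straight line of the TCP; ori=None keeps the orientation; velocity is the mean speed in mm/s.
- bot.move_joints(angles): joint-space move.
- bot.move_gripper(opening, force=None): finger opening in mm; force is the grip in N (None keeps the last); returns when the fingers have stopped.
- bot.pause(seconds).
- bot.solve_ik(position, orientation): joint angles nearest the present ones, or None.
- bot.read_state(): the state.
- bot.camera(name): name is "scene" or "side" or "wrist"; returns the picture (400x640x3 uint8, red, green, blue); there is no depth.
- bot.get_calibration(name): a dict with "fx", "fy", "cx", "cy" (pixels), "distortion" ([k1, k2, p1, p2, k3] as OpenCV has them; the pictures are not rectified), "view" (4x4, takes a point from world to camera coordinates); the wrist camera has in their place "T_tool_cam" (4x4, takes a point from camera to tool coordinates, whose origin is the TCP and whose axes are the flange's). Camera axes: x right, y up, looking along -z (the intrinsics and any distortion apply to the point x, -y, -z); pixel columns grow to the right and rows downward; lengths in mm; the calibration is good to about 2 mm. A picture is of the moment at which its call begins: read the wrist's pose just before it. get_calibration takes no time and is no camera call.
A pose or a line that the arm cannot do raises bot.Unreachable and nothing moves.
- bot.close_job(): hands the job in; it is judged then, once.
The state is a dict: "t": time; "joint_pos": joint angles; "qvel": joint speeds; "tau": joint torques, N m; "tcp_pos": TCP position; "eef_rot": TCP orientation; "contact_force": force on the tool from outside, world axes, zero at the start; "moment": the same for the moment, N m; "width": finger opening in mm; "finger_force": force on a finger pad.
Only numpy, scipy, OpenCV 4.12 (cv2) and the standard library are available. Lean on these libraries where they do the work, as an engineer would, in place of code of your own. Each camera call takes 0.05 s, during which the arm holds its last target. There are 200 camera calls.

## Working session

There is one attempt and no reset: what is moved stays moved. The work goes in short steps, each a Python script; the robot and the scene stay as the last script left them, time stands still between calls to the robot, and variables do not carry over. Pictures are saved under pics/ and viewed, at most 14 in all, crops included, and the job is handed in when it is done.

```bash
ls; mkdir -p pics
python3 - <<'E'
from plant import bot
import cv2
for n in("scene","side","wrist"):
    cv2.imwrite(f"pics/{n}0.png",bot.camera(n)[:,:,::-1])
    c=bot.get_calibration(n);print(n,{k:(v if not hasattr(v,'tolist') else v.tolist()) for k,v in c.items()})
s=bot.read_state();print(s)
E
```

```text
pics
scene {'fx': 453.34055392810063, 'fy': 453.34055392810063, 'cx': 316.0899777313189, 'cy': 201.56915045995572, 'distortion': [-0.07841949542367047, 0.0, 0.0, 0.0, 0.0], 'view': [[0.8554705605449846, 0.5178123095522278, 0.00636648388339625, -408.51302286350835], [-0.38090171884622703, 0.6208584076374651, 0.6851632785299144, 162.19278141752966], [0.3508332946298563, -0.5885620186030177, 0.7283616887488672, -1152.0415468695353], [0.0, 0.0, 0.0, 1.0]]}
side {'fx': 505.2406206328948, 'fy': 505.2406206328948, 'cx': 320.6198768602731, 'cy': 199.95923102799526, 'distortion': [-0.1642106305274426, 0.0, 0.0, 0.0, 0.0], 'view': [[-0.9969467454671732, -0.07734347673056526, -0.010731882856216112, 474.4742342149367], [0.04051215563257117, -0.6298262990877231, 0.7756787983588725, -52.66376219909874], [-0.06675291715283586, 0.7728756818432644, 0.6310366300516128, -1024.7719730606598], [0.0, 0.0, 0.0, 1.0]]}
wrist {'fx': 354.39455059536726, 'fy': 354.39455059536726, 'cx': 328.9590342399718, 'cy': 198.08001653812315, 'distortion': [-0.056896127369678466, 0.0, 0.0, 0.0, 0.0], 'T_tool_cam': [[0.0003
[... 282 characters left out ...]
{'t': 0.15, 'joint_pos': array([ 2.88115430e-01,  3.59220302e-01,  1.12890227e-02, -2.32804833e-04,
       -1.22411885e+00, -2.88102174e-01]), 'qvel': array([ 0.00131338, -0.00196251,  0.00197125,  0.00085545,  0.0009159 ,
       -0.00113043]), 'tau': array([ 1.39394037e-04, -5.83274567e+01,  2.93289685e+01,  7.00122759e+00,
        8.75052094e-03, -9.76538854e-05]), 'tcp_pos': array([ 6.74635404e+02, -2.33393225e-02,  2.25851757e+02]), 'eef_rot': array([-7.07083309e-01,  7.07129966e-01,  3.95256312e-04, -4.98757963e-04]), 'contact_force': array([-0.00515312,  0.55689718, -0.01818071]), 'moment': array([ 0.03229298, -0.01627409,  0.02243235]), 'finger_force': 0.0, 'width': 87.38708161685918}
```

View pics/scene0.png

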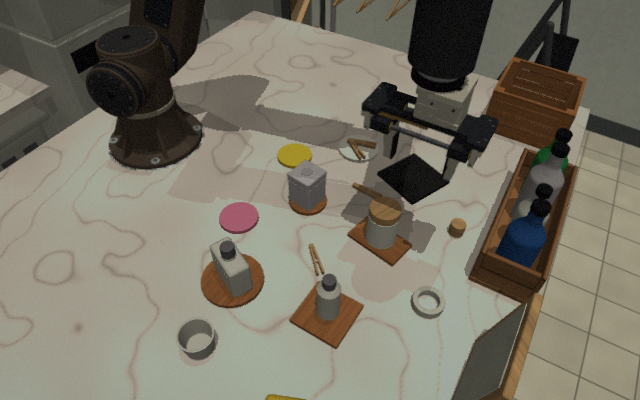

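View pics/side0.png

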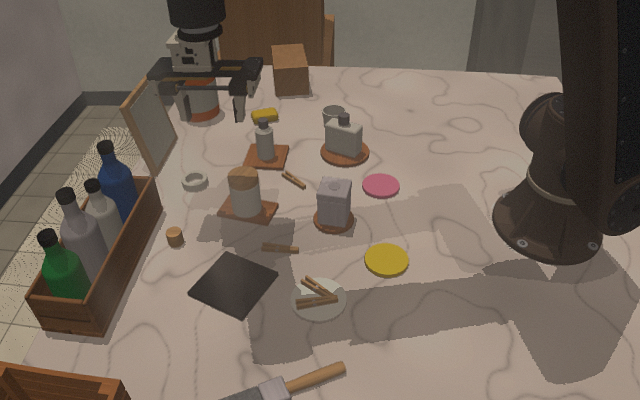

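View pics/wrist0.png

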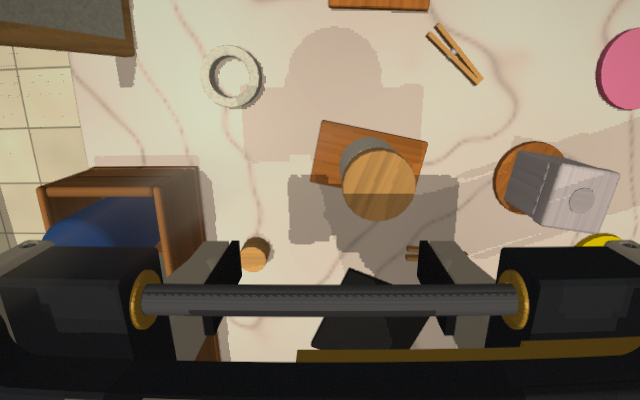

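The scene view shows the jar (384,225) on the oblong board, the tin (307,185) on the small round one, the flat bottle (232,270) on the big round one and the slim bottle (328,298) on the square one. The mat is at (413,178). So there are two swaps, jar with flat bottle and slim bottle with tin. The side view shows the same layout, and the wrist view shows the jar lid (378,185) and the tin (565,195).

```bash
cat > h.py <<'E'
import numpy as np, cv2
from plant import bot
from scipy.spatial.transform import Rotation as R
FLIP=np.diag([1,-1,-1.])
def down(yaw):
    "tool x axis along world yaw, z down"
    x=np.array([np.cos(yaw),np.sin(yaw),0]);z=np.array([0,0,-1.]);return R.from_matrix(np.c_[x,np.cross(z,x),z]).as_quat()
def campose(name,st=None):
    c=bot.get_calibration(name)
    if name=="wrist":
        T=np.eye(4);T[:3,:3]=R.from_quat(st["eef_rot"]).as_matrix();T[:3,3]=st["tcp_pos"];T=T@np.array(c["T_tool_cam"])
    else: T=np.linalg.inv(np.array(c["view"]))
    return dict(K=np.array([[c["fx"],0,c["cx"]],[0,c["fy"],c["cy"]],[0,0,1]]),D=np.array(c["distortion"]),T=T)
def shot(name):
    st=bot.read_state();return bot.camera(name)[:,:,::-1].copy(),campose(name,st)
def rays(P,px):
    u=cv2.undistortPoints(np.float64(px).reshape(-1,1,2),P["K"],P["D"]).reshape(-1,2)
    d=np.c_[u,np.ones(len(u))]@FLIP@P["T"][:3,:3].T
    return P["T"][:3,3],d/np.linalg.norm(d,axis=1)[:,None]
def onplane(P,px,z):
    o,d=rays(P,px);return (o+d*((z-o[2])/d[:,2])[:,None])[:,:2]
def proj(P,X):
    p=(np.atleast_2d(X)-P["T"][:3,3])@P["T"][:3,:3]@FLIP
    return cv2.projectPoints(p,np.zeros(3),np.zeros(3),P["K"],P["D"])[0].reshape(-1,2)
def tri(obs):
    A=np.zeros((3,3));b=np.zeros(3);L=[]
    for P,px in obs:
        o,d=rays(P,[px]);M=np.eye(3)-np.outer(d[0],d[0]);A+=M;b+=M@o;L.append((o,M))
    X=np.linalg.solve(A,b);return X,max(np.linalg.norm(M@(X-o)) for o,M in L)
def look(x,y,h,yaw,name):
    "wrist picture with camera axis through (x,y,60), TCP height h"
    t=np.array([np.cos(yaw),np.sin(yaw)])
    off=79.6-.306*(h+157.9-60)
    bot.move_ptp([x-off*t[0],y-off*t[1],h],down(yaw));bot.pause(.2)
    im,P=shot("wrist");cv2.imwrite(f"pics/{name}.png",im);return im,P
E
python3 - <<'E'
from h import *
S,D=campose("scene"),campose("side")
for n,a,b in [("jar",(384,207),(243,174)),("slimcap",(329,281),(263,125)),("flatcap",(227,246),(344,119)),("tin",(307,171),(335,186)),("mat",(413,178),(233,285)),("sq",(327,315),(266,156))]:
    print(n,*tri([(S,a),(D,b)]))
print("bigr",onplane(S,[(233,280)],10),"obl",onplane(S,[(380,241)],10),"smr",onplane(S,[(308,200)],10))
print("blue bottle", tri([(S,(540,207)),(D,(106,147))]))
E
```

```text
jar [629.6575729   -2.37104097 100.16897762] 0.9866146410298863
slimcap [ 622.65608645 -198.2272426    97.46470347] 0.865195166487434
flatcap [ 436.63580974 -231.17000419  101.01526516] 1.8098766938529034
tin [446.00660624  14.04684477  90.99155911] 0.3334315993157395
mat [618.83669891 203.97921692   2.5785616 ] 0.531069682908091
sq [ 625.80052331 -208.23370477    3.84242859] 0.5012007890544722
bigr [[ 439.979341  -240.1380513]] obl [[635.30575049 -11.02705117]] smr [[450.80416943   9.82947122]]
blue bottle (array([877.39804146,  50.41388707, 192.2069674 ]), np.float64(0.4015236315064857))
```

Run:
```python
from h import *
import pickle
V={}
for n,(x,y) in dict(jar=(630,-5),tin=(450,12),flat=(437,-235),slim=(623,-203)).items():
    for k,dy in enumerate((-35,45)):
        V[n+str(k)]=look(x,y+dy,230,-np.pi/2,n+str(k))
pickle.dump(V,open("V.pkl","wb"))
m=np.vstack([np.hstack([V["jar0"][0],V["tin0"][0]]),np.hstack([V["flat0"][0],V["slim0"][0]])])
cv2.imwrite("pics/m1.png",cv2.resize(m,(800,500),interpolation=cv2.INTER_AREA))
print(bot.read_state()["t"])
```

```text
7.0333
```

View pics/m1.png

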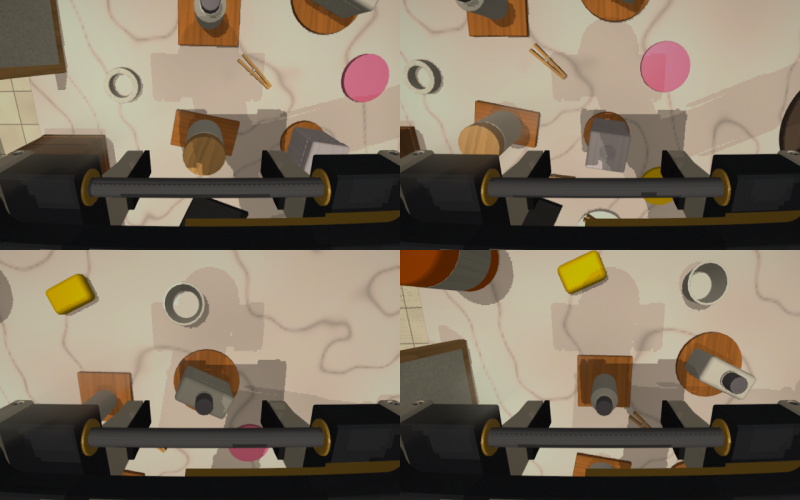

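The montage shows each container with its board. The gripper's own shadow falls across the lower part of every view. I'll crop the second views, which have less of it.

Run:
```python
from h import *
import pickle
V=pickle.load(open("V.pkl","rb"))
C=[]
for n,X in dict(jar=(630,-5,60),tin=(450,12,60),flat=(437,-235,60),slim=(623,-203,60)).items():
    im,P=V[n+"1"];p=proj(P,X)[0];u,v=int(p[0])-100,max(0,int(p[1])-75);print(n,u,v)
    C.append(cv2.resize(im[v:v+150,u:u+200],(400,300),interpolation=cv2.INTER_CUBIC))
cv2.imwrite("pics/m2.png",np.vstack([np.hstack(C[:2]),np.hstack(C[2:])]))
```

```text
jar 229 77
tin 229 77
flat 229 77
slim 229 77
```

View pics/m2.png

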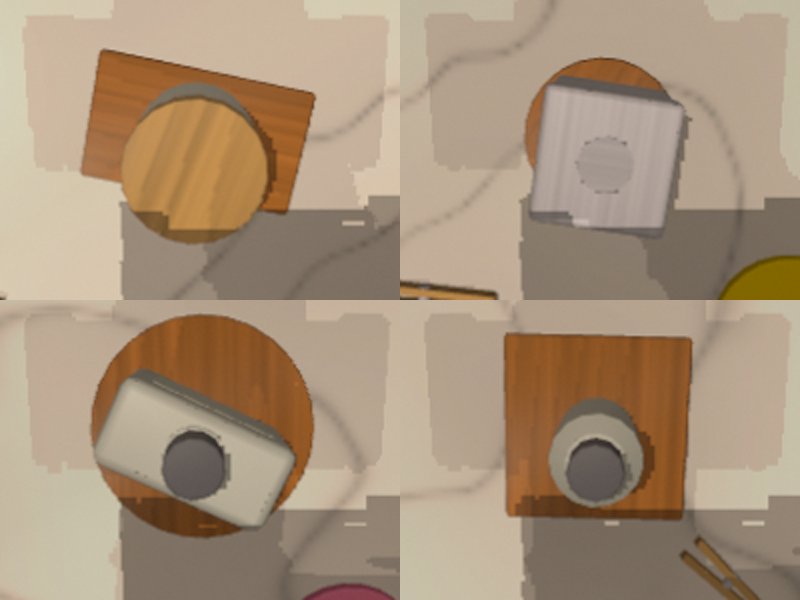

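The crops are clear. In each panel the board and container centres fall at: jar lid (195,170) on the oblong board; tin top (605,160) on the small round; flat bottle cap (195,465) on the big round; slim bottle cap (597,470) on the square.

Run:
```python
from h import *
import pickle
V=pickle.load(open("V.pkl","rb"))
def s(n,*pts):
    h=cv2.cvtColor(V[n+"1"][0],cv2.COLOR_BGR2HSV)
    print(n,[(p,np.median(h[77+p[1]//2-2:77+p[1]//2+3,229+p[0]//2-2:229+p[0]//2+3].reshape(-1,3),0).astype(int).tolist()) for p in pts])
s("jar",(195,170),(160,130),(160,70),(300,150),(200,230),(200,88),(60,60),(200,270),(250,110))
s("tin",(205,160),(160,110),(250,220),(160,190),(200,65),(200,95),(300,60),(200,270),(250,130))
s("flat",(195,165),(130,130),(250,165),(150,40),(200,220),(200,85),(250,260),(255,210))
s("slim",(197,170),(165,150),(197,122),(197,110),(130,60),(130,205),(250,160))
```

```text
jar [((195, 170), [16, 151, 191]), ((160, 130), [16, 144, 194]), ((160, 70), [14, 184, 150]), ((300, 150), [14, 185, 159]), ((200, 230), [17, 153, 125]), ((200, 88), [19, 50, 118]), ((60, 60), [16, 54, 205]), ((200, 270), [15, 54, 137]), ((250, 110), [14, 178, 151])]
tin [((205, 160), [11, 31, 165]), ((160, 110), [12, 34, 188]), ((250, 220), [11, 32, 171]), ((160, 190), [11, 33, 173]), ((200, 65), [14, 182, 143]), ((200, 95), [11, 33, 160]), ((300, 60), [16, 55, 181]), ((200, 270), [16, 57, 137]), ((250, 130), [11, 32, 183])]
flat [((195, 165), [10, 31, 100]), ((130, 130), [20, 45, 186]), ((250, 165), [21, 45, 187]), ((150, 40), [14, 190, 134]), ((200, 220), [14, 193, 93]), ((200, 85), [13, 177, 138]), ((250, 260), [16, 55, 126]), ((255, 210), [21, 45, 180])]
slim [((197, 170), [8, 31, 97]), ((165, 150), [20, 48, 153]), ((197, 122), [19, 48, 155]), ((197, 110), [19, 52, 100]), ((130, 60), [14, 188, 141]), ((130, 205), [13, 168, 103]), ((250, 160), [14, 188, 97])]
```

```bash
cat >> h.py <<'E'
RNG=dict(lid=((13,122,70),(22,170,255)),tin=((5,0,155),(14,44,255)),cap=((0,0,40),(15,42,128)),plastic=((18,30,125),(26,62,255)),wood=((8,140,50),(19,255,255)),mat=((0,0,0),(180,255,45)))
def blob(im,P,kind,X,rad=75):
    "hull of the mask near projected X"
    m=cv2.inRange(cv2.cvtColor(cv2.GaussianBlur(im,(3,3),0),cv2.COLOR_BGR2HSV),*RNG[kind])
    p=proj(P,X)[0];w=np.zeros_like(m);cv2.circle(w,(int(p[0]),int(p[1])),rad,255,-1);m&=w
    m=cv2.morphologyEx(m,cv2.MORPH_OPEN,np.ones((3,3),np.uint8))
    c=max(cv2.findContours(m,cv2.RETR_EXTERNAL,cv2.CHAIN_APPROX_NONE)[0],key=cv2.contourArea)
    return cv2.convexHull(c).reshape(-1,2).astype(float)
def centre(h,square=False):
    h=np.float32(h)
    if square: return np.array(cv2.minAreaRect(h)[0])
    M=cv2.moments(h);return np.array([M["m10"]/M["m00"],M["m01"]/M["m00"]])
def rect(xy):
    "world points -> centre, (long,short), yaw of long side, mod pi"
    (c,s,a)=cv2.minAreaRect(np.float32(xy));a=np.deg2rad(a)
    if s[0]<s[1]: s=s[::-1];a+=np.pi/2
    return np.round(c,1),np.round(s,1),a
E
python3 - <<'E'
from h import *
import pickle
V=pickle.load(open("V.pkl","rb"))
T=[]
for n,k,X,r in [("jar","lid",(630,-2,100),60),("tin","tin",(446,14,90),65),("flat","cap",(437,-231,110),35),("slim","cap",(623,-198,110),35)]:
    H=[blob(*V[n+s],k,X,r) for s in "01"]
    Y,e=tri([(V[n+s][1],centre(h)) for s,h in zip("01",H)])
    print(n,Y.round(1),round(e,2),[rect(onplane(V[n+s][1],h,Y[2])) for s,h in zip("01",H)])
    im=V[n+"1"][0].copy();cv2.polylines(im,[np.int32(H[1])],True,(0,255,0),1)
    if n=="flat":
        h=blob(*V["flat1"],"plastic",(437,-231,84));print("body",rect(onplane(V["flat1"][1],h,84)));cv2.polylines(im,[np.int32(h)],True,(0,0,255),1)
    T.append(im[77:227,229:429])
cv2.imwrite("pics/m3.png",np.vstack([np.hstack(T[:2]),np.hstack(T[2:])]))
E
```

```text
jar [635.9  -6.5  99.4] 2.95 [(array([632.8,  -6.2]), array([64.2, 59.7]), np.float64(1.5717363056912668)), (array([640.5,  -3.9]), array([75.4, 60.4]), np.float64(3.141205829441459))]
tin [455.6  -4.5 162.6] 6.81 [(array([464. ,  -6.5]), array([17.7, 11. ]), np.float64(0.0006297126320904797)), (array([448.9,  -1.7]), array([43. , 42.6]), np.float64(1.41605534902666))]
flat [ 440.1 -233.8   93.4] 0.11 [(array([ 440. , -233.5]), array([33.8, 24.7]), np.float64(1.5732765895754794)), (array([ 440.3, -233.8]), array([24.8, 24.5]), np.float64(1.5704494500629138))]
body (array([ 440.3, -237.2]), array([80.6, 39.4]), np.float64(2.708407664367466))
slim [ 625.2 -200.6   96. ] 0.03 [(array([ 625.1, -200.4]), array([29.8, 22.7]), np.float64(1.571688902724235)), (array([ 625.2, -200.7]), array([22.9, 22.7]), np.float64(1.5703557067925429))]
```

View pics/m3.png

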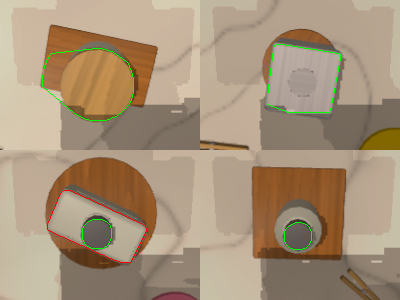

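Masks in view 1 are good. The jar's takes in a bit of the board's left edge, and view 0 is spoilt by shadow. I'll use a stronger opening for the lid and pair each view 1 with the neighbour's, which gives a 180 mm baseline.

```bash
sed -i 's/def blob(im,P,kind,X,rad=75):/def blob(im,P,kind,X,rad=75,k=3):/; s/np.ones((3,3),np.uint8)/cv2.getStructuringElement(cv2.MORPH_ELLIPSE,(k,k))/' h.py
python3 - <<'E'
from h import *
import pickle
V=pickle.load(open("V.pkl","rb"))
T=[]
for n,k,X,r,kk,o in [("jar","lid",(630,-2,100),50,13,"tin1"),("tin","tin",(446,6,90),60,5,"jar1"),("flat","cap",(439,-233,110),25,3,"slim1"),("slim","cap",(625,-200,110),25,3,"flat1")]:
    v=[n+"1",o]
    H=[blob(*V[s],k,X,r,kk) for s in v]
    Y,e=tri([(V[s][1],centre(h)) for s,h in zip(v,H)])
    print(n,Y.round(1),round(e,2),[rect(onplane(V[s][1],h,Y[2])) for s,h in zip(v,H)])
    for s,h in zip(v,H):
        im=V[s][0].copy();cv2.polylines(im,[np.int32(h)],True,(0,255,0),1)
        u,w=np.int32(centre(h));u=min(max(u,100),540);w=max(w,75);T.append(im[w-75:w+75,u-100:u+100])
cv2.imwrite("pics/m4.png",np.vstack([np.hstack(T[:4]),np.hstack(T[4:])]))
E
```

```text
jar [635.7  -3.1  88.5] 0.13 [(array([635.1,  -3.9]), array([69.9, 62.1]), np.float64(2.326532135392015)), (array([636.9,  -1.9]), array([67.1, 63.8]), np.float64(3.083872365387852))]
tin [448.4  10.6  88.4] 0.63 [(array([448.4,  12.1]), array([57.1, 56.6]), np.float64(1.41605534902666)), (array([448.1,  12. ]), array([59.5, 58.7]), np.float64(1.4206832572109451))]
flat [ 440.2 -236.2  102.8] 0.45 [(array([ 440.2, -235.5]), array([25.6, 23.7]), np.float64(1.5793363608840079)), (array([ 440.4, -235.8]), array([32.3, 24.9]), np.float64(3.103256050223939))]
slim [ 625.3 -203.4  108.5] 0.21 [(array([ 625.2, -203.2]), array([22. , 21.7]), np.float64(1.5703547746861615)), (array([ 625.5, -203.2]), array([22.1, 20.6]), np.float64(0.6902709813661995))]
```

View pics/m4.png

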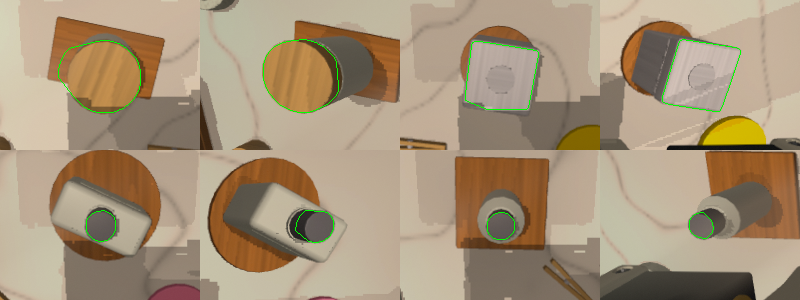

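The contours show cap and tin tops well, and heights come out at 100/90/103–110 mm, matching the text. I'll start moving now: jar to the mat, then look at the emptied oblong board.

```bash
cat >> h.py <<'E'
UP=205
def pick(x,y,z,yaw,force=25):
    bot.move_gripper(88);bot.move_ptp([x,y,UP-30],down(yaw));bot.line_to([x,y,z],150);bot.pause(.1)
    bot.move_gripper(0,force);bot.pause(.2);s=bot.read_state();print("width",round(s["width"],1),"f",s["finger_force"],"tcp",s["tcp_pos"].round(1))
    bot.line_to([x,y,UP],150)
def place(x,y,z,yaw):
    print("held",round(bot.read_state()["width"],1))
    bot.move_ptp([x,y,UP],down(yaw));bot.line_to([x,y,z+12],150);bot.line_to([x,y,z+1],30);bot.pause(.2)
    s=bot.read_state();print("Fz",s["contact_force"].round(1),"tcp",s["tcp_pos"].round(1),"w",round(s["width"],1))
    bot.move_gripper(88);bot.line_to([x,y,UP-30],200);s=bot.read_state();print("t",s["t"])
E
python3 - <<'E'
from h import *
import pickle
V=pickle.load(open("V.pkl","rb"))
print(onplane(V["jar1"][1],[(326.5,162)],100))
for a in ((619,204,50,-1.57),(440,-236,50,-.433),(440,-236,50,2.708),(448,11,42,-.153),(448,11,42,-1.724),(440,-236,50,-1.57)):
    q=bot.solve_ik(a[:3],down(a[3]));print(a,None if q is None else np.round(q,2))
E
```

```text
[[632.29896451  -4.01093063]]
(619, 204, 50, -1.57) [ 0.62  0.47 -0.25  0.   -0.85 -0.62]
(440, -236, 50, -0.433) [-0.1   0.27 -0.59  0.   -0.71  1.24]
(440, -236, 50, 2.708) [-0.1   0.27 -0.59  0.   -0.71 -1.91]
(448, 11, 42, -0.153) [ 0.47  0.21 -0.71  0.   -0.65  0.95]
(448, 11, 42, -1.724) [ 0.47  0.21 -0.71  0.   -0.65 -0.62]
(440, -236, 50, -1.57) [-0.1   0.27 -0.59  0.   -0.71  0.1 ]
```

Run:
```python
from h import *
import pickle
y=-np.pi/2
pick(631.5,-3.5,48,y)
place(619,204,48,y)
V={}
for n,c in dict(a=(590,35),b=(680,35),c=(619,250)).items(): V[n]=look(*c,230,y,"obl"+n)
pickle.dump(V,open("V2.pkl","wb"))
cv2.imwrite("pics/m5.png",cv2.resize(np.hstack([V["a"][0],V["c"][0]]),(800,250),interpolation=cv2.INTER_AREA))
H=[blob(*V[k],"wood",(635,-11,10),85) for k in "ab"]
P=[centre(h) for h in H]
print(tri([(V[k][1],p) for k,p in zip("ab",P)]),[rect(onplane(V[k][1],h,10)) for k,h in zip("ab",H)])
h=blob(*V["c"],"lid",(619,204,100),60,13);print("jar on mat",rect(onplane(V["c"][1],h,100)))
print(bot.read_state()["t"])
```

```text
width 61.8 f 24.996098777264706 tcp [632.3  -3.3  48.4]
held 62.1
Fz [ 0.6 -1.2 -3.5] tcp [619. 204.  49.] w 61.8
t 15.2
(array([632.6582683 ,  -6.36266869,   4.71673705]), np.float64(0.12179636751750633)) [(array([632.3,  -6.1]), array([114.2,  66.3]), np.float64(2.9357293692202866)), (array([632.7,  -5.8]), array([113.9,  66.6]), np.float64(2.9417371943233963))]
jar on mat (array([619.3, 204.6]), array([60.6, 60.6]), np.float64(2.368699096774703))
18.1083
```

View pics/m5.png

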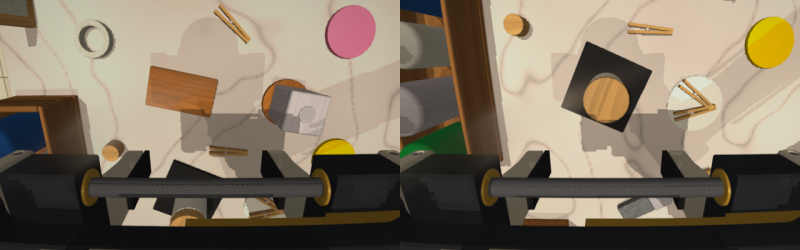

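The oblong board is clear at (182,91) and the jar stands upright on the mat at (607,100). Next: flat bottle to the oblong board, measure the emptied big round one, jar onto it.

Run:
```python
from h import *
y=-np.pi/2
pick(440.2,-236.3,50,-.433)
place(632.5,-6,50,-.204)
V={}
for n,c in dict(a=(400,-195),b=(480,-195)).items(): V[n]=look(*c,230,y,"big"+n)
H=[blob(*V[k],"wood",(440,-240,10),85) for k in "ab"]
print(tri([(V[k][1],centre(h)) for k,h in zip("ab",H)]),[(cv2.minEnclosingCircle(np.float32(onplane(V[k][1],h,10)))) for k,h in zip("ab",H)],[centre(onplane(V[k][1],h,10)) for k,h in zip("ab",H)])
V["o"]=look(632,40,230,y,"chko")
h=blob(*V["o"],"plastic",(632,-6,84),65);print("flat",rect(onplane(V["o"][1],h,84)))
h=blob(*V["o"],"cap",(632,-6,110),25);print("cap",rect(onplane(V["o"][1],h,110)))
cv2.imwrite("pics/m6.png",cv2.resize(np.hstack([V["a"][0],V["o"][0]]),(800,250),interpolation=cv2.INTER_AREA))
print(bot.read_state()["t"])
```

```text
width 41.9 f 24.99297559261322 tcp [ 440.2 -236.3   50. ]
held 42.0
Fz [ 0.4 -1.  -3.1] tcp [632.6  -6.   51.2] w 42.1
t 28.0667
(array([ 436.21376805, -239.58445875,    4.1843964 ]), np.float64(0.10805254988348145)) [((436.27923583984375, -238.02484130859375), 58.85057067871094), ((436.7755126953125, -237.9168243408203), 58.998287200927734)] [array([ 435.773984  , -238.12036227]), array([ 436.68877394, -237.9136675 ])]
flat (array([639.4,  -6.4]), array([98.8, 58.6]), np.float64(0.09172877209846918))
cap (array([632.5,  -7.2]), array([25. , 23.9]), np.float64(1.7118368387827887))
31.525
```

View pics/m6.png

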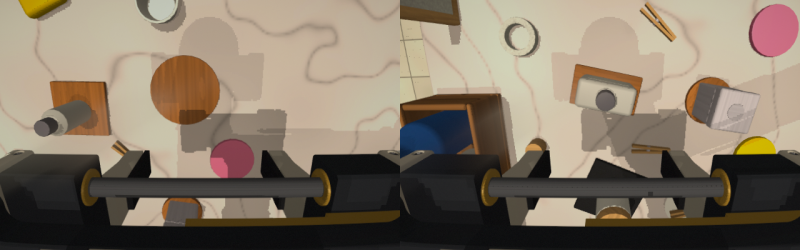

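The big round board is clear at (185,90), and the flat bottle stands square on the oblong board at (607,95). Continuing: jar to the big round board, slim bottle to the mat, then measure the square board.

Run:
```python
from h import *
y=-np.pi/2
pick(619.2,204.4,48,y)
place(436.2,-238,48,y)
pick(625.3,-203.2,48,y)
place(619,204,48,y)
V={}
V["m"]=look(619,250,230,y,"chkm")
for n,c in dict(a=(660,-160),b=(580,-160)).items(): V[n]=look(*c,230,y,"sq"+n)
H=[blob(*V[k],"wood",(625,-205,10),85) for k in "ab"]
print(tri([(V[k][1],centre(h)) for k,h in zip("ab",H)]),[rect(onplane(V[k][1],h,10)) for k,h in zip("ab",H)])
V["t"]=look(448,56,230,y,"chkt")
h=blob(*V["t"],"tin",(448,11,90),60,5);print("tin",rect(onplane(V["t"][1],h,90)))
h=blob(*V["m"],"cap",(619,204,110),25);print("slim",rect(onplane(V["m"][1],h,110)))
cv2.imwrite("pics/m7.png",cv2.resize(np.vstack([np.hstack([V["m"][0],V["b"][0]])]),(800,250),interpolation=cv2.INTER_AREA))
print(bot.read_state()["t"])
```

```text
width 62.0 f 25.00043934036512 tcp [619.1 204.4  48.2]
held 61.8
Fz [ 0.4 -0.2 -3.8] tcp [ 436.3 -238.    49.1] w 62.2
t 40.625
width 41.4 f 24.999802784996064 tcp [ 625.2 -203.2   48. ]
held 41.3
Fz [-0.7 -0.2 -3.5] tcp [619.1 204.1  49.1] w 41.0
t 49.9917
(array([ 625.25089332, -208.25070175,    6.43419679]), np.float64(0.01238791405292862)) [(array([ 625.6, -206.5]), array([96., 96.]), np.float64(1.5458624810890298)), (array([ 625.2, -206.5]), array([96.1, 95.9]), np.float64(1.5488240493792524))]
tin (array([448.2,  11.1]), array([56.2, 55.2]), np.float64(2.986350868378567))
slim (array([619.2, 203.4]), array([23.1, 22.6]), np.float64(2.354823694600254))
54.275
```

View pics/m7.png

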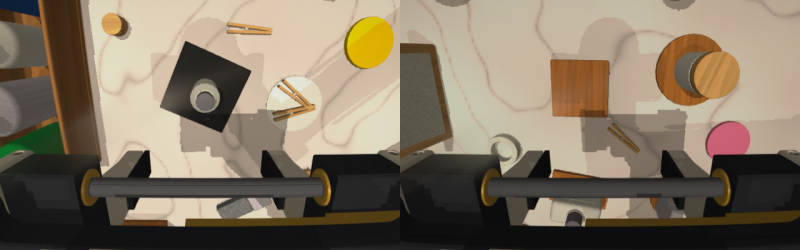

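The slim bottle is upright on the mat (205,97), the square board is clear at (580,88), and the jar is on the big round board (700,72). Next: tin to the square board, then the slim bottle onto the emptied small round board.

Run:
```python
from h import *
y=-np.pi/2
pick(448.2,11.3,42,-1.724)
place(625.4,-206.8,42,-1.594)
V={}
for n,c in dict(a=(490,55),b=(430,55)).items(): V[n]=look(*c,230,y,"sm"+n)
H=[blob(*V[k],"wood",(450,9,10),65) for k in "ab"]
print(tri([(V[k][1],centre(h)) for k,h in zip("ab",H)]))
W=[onplane(V[k][1],h,10) for k,h in zip("ab",H)]
print([(cv2.minEnclosingCircle(np.float32(w)),centre(w)) for w in W])
c=np.mean([centre(w) for w in W],0)
if all(abs(cv2.minEnclosingCircle(np.float32(w))[1]-41.5)<2.5 for w in W):
    pick(619.1,203.7,48,y);place(*c,48,y)
V=[look(530,a,260,y,f"fin{i}") for i,a in enumerate((50,-155))]
cv2.imwrite("pics/m8.png",cv2.resize(np.hstack([v[0] for v in V]),(800,250),interpolation=cv2.INTER_AREA))
for (n,k,X,r,kk) in [("slim","cap",(*c,110),25,3),("tin","tin",(625,-207,90),60,5),("jar","lid",(436,-238,100),50,13),("flatcap","cap",(632,-6,110),25,3)]:
    im,P=V[0 if n in("slim","flatcap") else 1]
    try: print(n,rect(onplane(P,blob(im,P,k,X,r,kk),X[2])))
    except Exception as e: print(n,e)
print(bot.read_state()["t"])
```

```text
width 57.7 f 25.000016391277313 tcp [448.2  11.3  42.1]
held 58.1
Fz [-0.3  0.3 -3.8] tcp [ 625.4 -206.8   43.1] w 57.4
t 62.4917
(array([449.16132416,  12.22896186,   5.79571864]), np.float64(0.05104766532420068))
[(((449.5315856933594, 12.685083389282227), 41.117835998535156), array([449.53515742,  12.80690231])), (((449.0020751953125, 12.635334968566895), 41.05009460449219), array([448.98557943,  12.71255759]))]
width 41.1 f 25.000003372042556 tcp [619.1 203.7  48. ]
held 41.4
Fz [ 0.3 -0.8 -3.4] tcp [449.4  12.8  49.1] w 41.5
t 73.5167
slim (array([451.5,  11.9]), array([26.5, 21.7]), np.float64(2.390671041295211))
tin (array([ 625.6, -206.3]), array([58.7, 57.4]), np.float64(1.5545991142030893))
jar (array([ 438.2, -237.8]), array([61. , 60.6]), np.float64(0.05487617779935886))
flatcap (array([631.8,  -7.2]), array([22.9, 22.2]), np.float64(1.0249269331598374))
75.3917
```

View pics/m8.png

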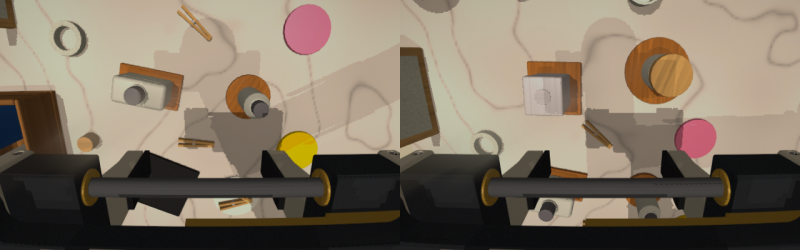

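All four stand upright on their own boards: flat bottle (147,90), slim bottle (253,98), tin (547,93) and jar (665,75). Each is within about 3 mm of centre and the arm is clear, so I'm handing in.

```bash
python3 -c "
from plant import bot
print(bot.close_job())"
```

```text
the job is handed in; nothing more can be done
None
```

Job handed in at about 75 s of the 141 s allowed: by my last camera check, all four containers stand upright on their own boards, within about 3 mm of centre, with the tin and flat bottle square to theirs; no verdict was returned.

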